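# Set the bread slicing guide to its pegged stop

## Task

Set the bread slicing guide: with the fingertips, press down the black thumb plate in the middle of the sliding fence to free its brake and, keeping it pressed, push the fence along its rail until it stands against the stop with the upright peg. Then let the plate spring back up. Do not grasp or lift anything, do not force the fence along while its brake is on, and leave everything else where it is.

Things in the scene. Friction and masses are not known exactly. Their poses are not given: they have to be found in the camera images.
- guide: Bread slicing guide, fixed to the table: a light wooden board 240 (its x) x 380 (its y) x 18 mm thick with an aluminium rail along its y. Origin at the centre of the board's underside, z up. The rail's centre line runs at x = +65 mm, 24 mm wide, its top 44 mm above the table; rail feet stand at y = -162 and +162 mm, 34 mm wide, 46 mm tall. At the y = -176 mm end stand four wooden knife-slot posts at x = -105 and -20 mm, 103 mm tall.
- fence (a joint): Position of the sliding fence along the guide's y axis in m; 0 with the fence at the middle of the rail, positive towards the guide's +y. It starts somewhere between the two stops. With the brake free it slides with about 1 N of friction and some viscous drag; with the brake on (plate up) it holds against 8 to 10 N.
- fence_mid (a point): Centre of the top of the fence's grey carriage, 58 mm above the table, on the rail's centre line, under the thumb plate. The carriage is 70 mm long along the rail (35 mm either side of this point) and 50 mm wide; an 8 mm thick aluminium fence arm, 68 mm tall, reaches 76 mm from here towards the guide's -x. Axes parallel to the guide's.
- plate_top (a point): Centre of the top face of the black thumb plate on the fence, 71 mm above the table when up. The plate is 44 mm wide (across the rail) and 56 mm long (along it), flat, with a 4 mm thick lip standing 5 mm high at each of its two ends along the rail, 48 mm clear between them. Sliding and pushing can be done by friction of the pressing fingertips or against the lip.
- plate (a joint): How far the thumb plate is pressed down, in m: 0 when up (brake on), 0.005 when fully down. Spring: 10 N to start moving, 13 N at the bottom. The brake is free from about 1 mm down, and it grips again when the plate springs up.
- peg_stop: The stop to go to: steel block clamped on the rail (it cannot be moved), 24 mm along the rail, 46 mm wide, top 57 mm above the table, with an upright steel peg 14 mm thick on top reaching 96 mm above the table. It may be on either side of the fence. Origin on the rail's centre line at the middle of the block, at table height; axes parallel to the guide's. When the fence touches it, 47 mm lie between this origin and fence_mid, horizontally.
- plain_stop: The other stop, on the fence's other side: the same steel block without a peg, flat on top. Origin as for peg_stop.
- loaf: End piece of a bread loaf, 62 x 85 x 58 mm, loose on the board. Leave it alone. Origin at the centre of its underside.
- jam: Closed jam jar, 54 mm across, 65 mm tall, loose on the board. Leave it alone. Origin at the centre of its underside.
- mug: White mug, 80 mm across, 90 mm tall. Leave it alone. Origin at the centre of its underside.
- spoon: Wooden-handled spoon lying on the table. Leave it alone. Origin at the centre of its underside.
- mill: Turned wooden pepper mill, 56 mm across, 155 mm tall. Leave it alone. Origin at the centre of its underside.
- bowl: Small blue bowl, 120 mm across, 50 mm tall. Leave it alone. Origin at the centre of its underside.
- jar: Glass storage jar with wooden lid, 70 mm across, 110 mm tall. Leave it alone. Origin at the centre of its underside.

How it is judged:
By the outcome, as a careful person would: the job done as asked, in the order asked, and still so for the second after the job is handed in, with the robot touching nothing.
It also fails if it takes over 40 s, if anything falls off the work surface, if the arm or the gripper's body presses on something with over 40 N, if the wrist force passes 120 N, or if a joint passes its speed limit or range.

## Robot

A 7-joint arm with a two-finger parallel gripper is mounted at the origin on the work surface. World frame = base frame: x ahead of the robot, y to its left, z up, the work surface at z = 0. Lengths are in m, angles in degrees, forces in N, time in s.
With the tool pointing down it reaches from about 0.4 to 0.9 m from the base axis. Payload 5.5 kg.
Tool frame: the origin (TCP) lies at the very end of the fingers, on their centre line; the grasp point (between the pads) lies env.grip_point_offset behind it (env.grip_point_offset is the distance from the TCP to the grasp point, in m); z points along the fingers, y is the line along which they close (so a half turn about z gives the same grasp; the last joint's range is limited). The gripper opens to 92 mm and grips with 3 to 60 N. Pads are 19 mm wide; open, the fingers measure 130 mm over their backs; the gripper's body (75 mm by 190 mm) begins 47 mm behind the grasp point.
Start: joints at [90.883, 28.699, -24.465, 88.831, 12.651, 65.22, -12.049], TCP at [0.159, -0.63, 0.227] pointing down, gripper open.
Joint ranges: [-164.97, 164.97], [-17.58, 116.51], [-87.97, 89.64], [11.32, 138.91], [-80.73, 260.73], [10.89, 115.49], [-147.41, 147.41]. Speed limits (degrees/s): [147.25, 147.25, 180, 180, 180, 180, 180].

## Interface

Orientations are given as a 3x3 rotation matrix whose columns are the frame's x, y, z axes.
In Python, from workcell import env, grab_frame, camera_params gives the robot as it stands.
- The arm moves only by the tool move_arm, never from a script. Its argument "moves" is a list that holds one entry, the list of rows, each a list of 7 numbers: the shift along the tool's x, y, z in cm, then the turn, a rotation vector about the tool's x, y, z in degrees, then the finger opening in cm, from 0 to 9.18. A call has 1 to 5 rows; each row is the pose to reach, as a shift and turn from the pose commanded when the call began, along the tool's axes at that moment; what a row does not reach only later rows make up. A row lasts 1/10 s, in which the tool goes at most 50 mm and 8.59 degrees, less where a joint would pass 70% of its speed; a pose out of reach is approached as far as the arm can. A call with a gripper value outside its range is refused whole. The fingers move at their own pace and stop on an object; "force" is the grip in N (left out, the last holds). Time passes only in rows, so rows that repeat a pose let the fingers close. It gives the time, the measured TCP pose, the force, the opening and the grip force at its end, in the units of the state.
- env.sense(): the state, without advancing time (a new reading comes with each control period).
- grab_frame(name): name is "side" or "top"; returns the picture (384x512x3 uint8, red, green, blue); there is no depth.
- camera_params(name): a dict with "intrinsics" (3x3 intrinsics, pixels), "pose" (4x4, takes a point from camera to world coordinates). Camera axes: x right, y up, looking along -z (the intrinsics and any distortion apply to the point x, -y, -z); pixel columns grow to the right and rows downward; lengths in m; the calibration is good to about 2 mm. A picture is of the moment at which its call begins. camera_params takes no time and is no camera call.
- env.job_done(): hands the job in; it is judged then, once.
The state is a dict: "clock": time; "joints": joint angles; "joint_velocities": joint speeds; "effort": joint torques, N m; "ee_pos": TCP position; "tcp_rot": TCP orientation; "force": force on the tool from outside, world axes, zero at the start; "ft_torque": the same for the moment, N m; "grip_width": finger opening in m; "finger_force": force on a finger pad.
Only numpy, scipy, OpenCV 4.12 (cv2) and the standard library are available. Lean on these libraries where they do the work, as an engineer would, in place of code of your own. Each camera call takes 0.05 s, during which the arm holds its last target. There are 200 camera calls.

## Working session

There is one attempt and no reset: what is moved stays moved. The work goes in short steps, Python scripts to look and compute and a tool call to move; the robot and the scene stay as the last step left them, time stands still between calls to the robot, and variables do not carry over. Pictures are saved under pics/ and viewed, at most 10 in all, crops included, and the job is handed in when it is done.

Besides the shell and the picture viewer there is one more tool, called after "Call:" as name([rows], argument=value, ...), one row to a line, values as JSON. move_arm: Moves the arm, as the interface text tells. Its arguments: {"type":"object","properties":{"moves":{"type":"array"},"force":{"type":"number"}},"required":["moves"]}

```bash
mkdir -p pics
python3 - <<'E'
from workcell import env, grab_frame, camera_params
import cv2
for n in("top","side"):
    cv2.imwrite(f"pics/{n}0.png",cv2.resize(grab_frame(n)[:,:,::-1],(800,600),interpolation=cv2.INTER_CUBIC))
    c=camera_params(n);print(n,c)
s=env.sense();print(s["tcp_rot"],s["ee_pos"],s["clock"],s["force"],env.grip_point_offset)
E
```

```text
top {'intrinsics': array([[446.68293254,   0.        , 263.44719198],
       [  0.        , 446.68293254, 193.03277387],
       [  0.        ,   0.        ,   1.        ]]), 'pose': array([[-0.01071186,  0.99411904, -0.10776177,  0.34464018],
       [-0.99992605, -0.0112698 , -0.0045699 ,  0.01002653],
       [-0.00575748,  0.10770485,  0.99416624,  1.51997087],
       [ 0.        ,  0.        ,  0.        ,  1.        ]])}
side {'intrinsics': array([[493.43444383,   0.        , 255.1436932 ],
       [  0.        , 493.43444383, 193.53001437],
       [  0.        ,   0.        ,   1.        ]]), 'pose': array([[-0.98814301,  0.08297914, -0.12918151,  0.31134167],
       [-0.15182222, -0.65345465,  0.74158414,  1.1427816 ],
       [-0.02287824,  0.7524038 ,  0.65830472,  1.08857822],
       [ 0.        ,  0.        ,  0.        ,  1.        ]])}
[[ 9.69450316e-01  2.45287467e-01 -3.79706064e-04]
 [ 2.45287753e-01 -9.69448730e-01  1.75422643e-03]
 [ 6.21841955e-05 -1.79377261e-03 -9.99998389e-01]] [ 0.15921501 -0.62954826  0.22575567] 0.1 [0.56509099 0.09660663 0.34302213] 0.0188
```

View pics/top0.png

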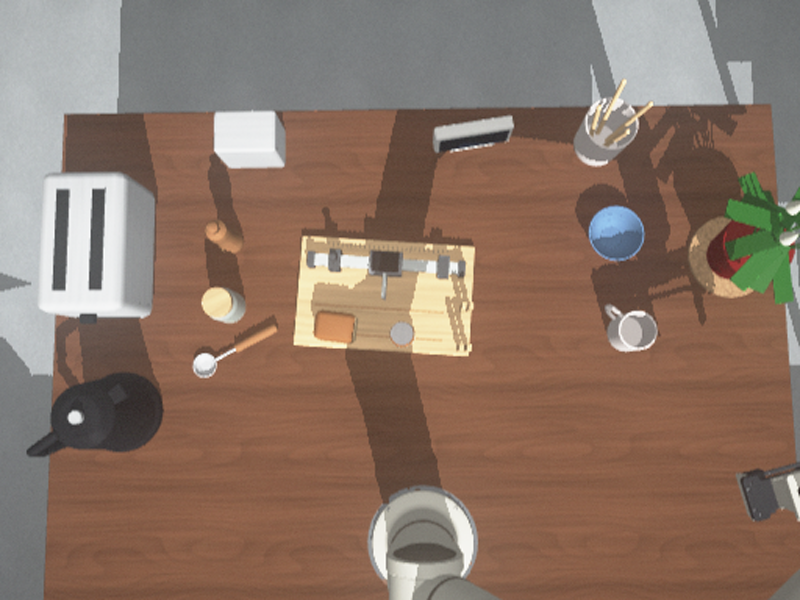

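View pics/side0.png

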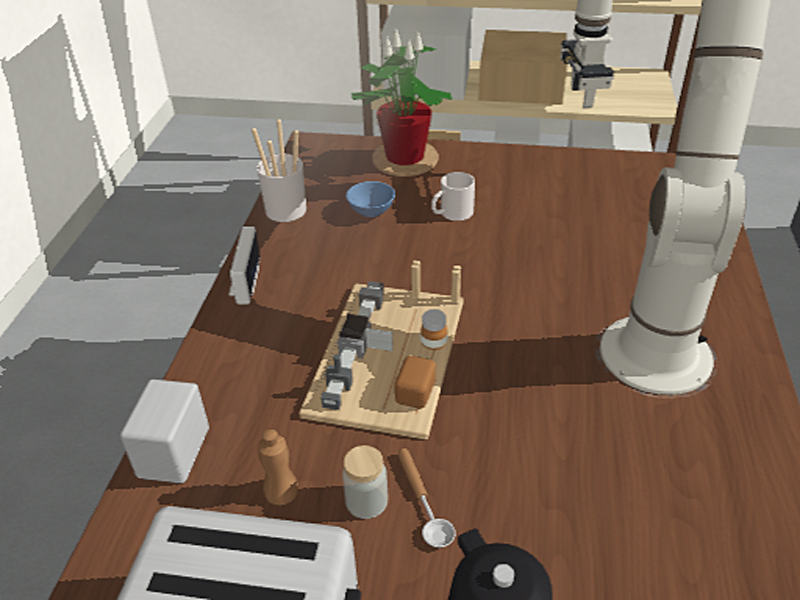

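The top view shows the guide roughly aligned with world axes, posts on the right (−y). The plate is at about (385,262), with blocks at about (335,260) and (443,267). I'll zoom in to tell which one carries the peg.

Run:
```python
from workcell import grab_frame
import cv2,numpy as np
t=grab_frame("top");s=grab_frame("side")
np.save("top.npy",t);np.save("side.npy",s)
a=cv2.resize(t[145:230,185:310,::-1],None,fx=6.4,fy=6.4,interpolation=cv2.INTER_CUBIC)[:544]
b=cv2.resize(s[178:283,185:305,::-1],None,fx=5.6,fy=5.6,interpolation=cv2.INTER_CUBIC)
cv2.imwrite("pics/a.png",a);cv2.imwrite("pics/b.png",b)
```

```text
(no output)
```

View pics/a.png

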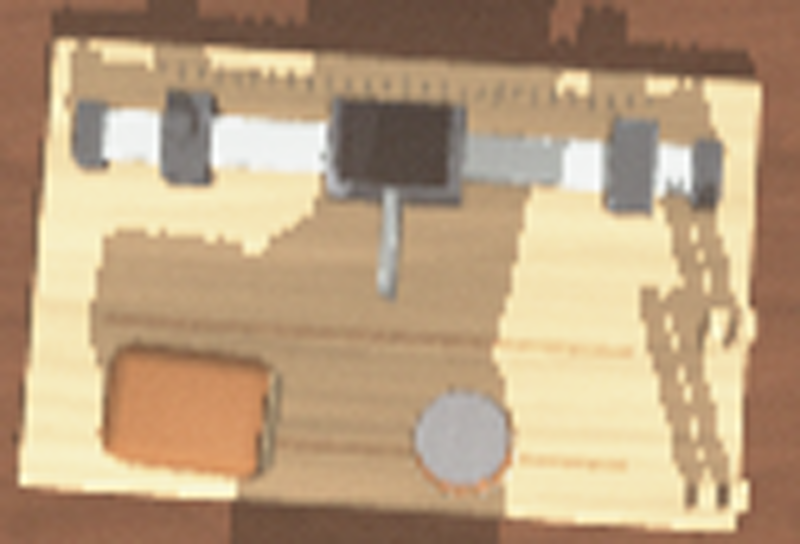

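View pics/b.png

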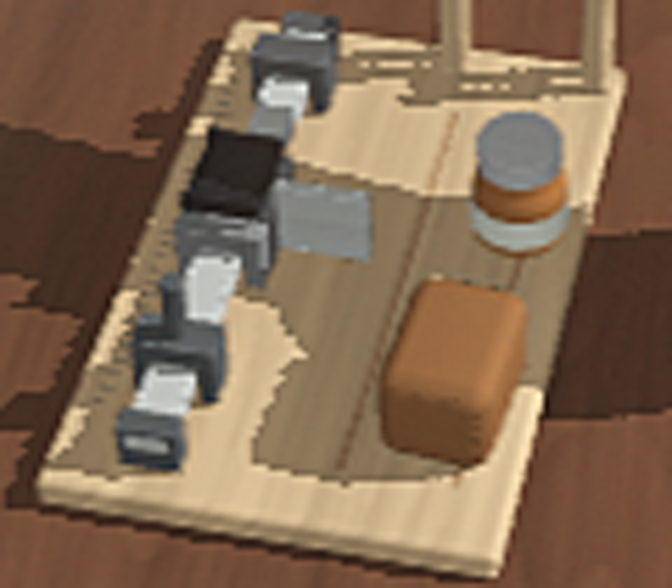

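The peg is on the left block in the top view (+y side); in the side crop it stands on the near block at about (170,290). Next: rays and geometry.

```bash
cat > h.py <<'E'
import numpy as np
from workcell import env, camera_params
def ray(n,u,v,z):
    c=camera_params(n);d=np.linalg.inv(c["intrinsics"])@[u,v,1];P=c["pose"]
    w=P[:3,:3]@[d[0],-d[1],-d[2]];o=P[:3,3];return o+w*(z-o[2])/w[2]
E
python3 - <<'E'
from h import *
T=lambda u,v,z:ray("top",(u+.5)/6.4+185-.5,(v+.5)/6.4+145-.5,z)
S=lambda u,v,z:ray("side",(u+.5)/5.6+185-.5,(v+.5)/5.6+178-.5,z)
for n,p in dict(plate=(395,144,.0725),peg=(187,138,.057),plain=(631,166,.057),f1=(90,134,.046),f2=(707,173,.046),c1=(57,40,.018),c2=(762,82,.018),c3=(20,487,.018),c4=(742,530,.018)).items(): print(n,T(*p).round(4))
for n,p in dict(plateS=(235,171,.0725),c1=(40,485,.018),c3=(497,552,.018)).items(): print(n,S(*p).round(4))
E
```

```text
plate [0.5878 0.072  0.0725]
peg [0.5948 0.1805 0.057 ]
plain [ 0.5775 -0.0494  0.057 ]
f1 [0.5994 0.2325 0.046 ]
f2 [ 0.5751 -0.0894  0.046 ]
c1 [0.6553 0.2547 0.018 ]
c2 [ 0.6281 -0.1214  0.018 ]
c3 [0.4168 0.2726 0.018 ]
c4 [ 0.3902 -0.1061  0.018 ]
plateS [0.5866 0.0755 0.0725]
c1 [0.654  0.2611 0.018 ]
c3 [0.4189 0.2732 0.018 ]
```

Call:
move_arm([
  [[2.9, -2.9, 0, 0, 0, 0, 0], [5.9, -5.8, 0, 0, 0, 0, 0], [8.8, -8.6, 0, 0, 0, 0, 0], [11.7, -11.5, 0, 0, 0, 0, 0], [14.7, -14.4, 0, 0, 0, 0, 0]],
])

```text
clock: 0.7
ee_pos: [0.2671, -0.453, 0.2266]
tcp_rot: [[0.97, 0.245, -0.0], [0.245, -0.97, -0.0], [-0.0, 0.0, -1.0]]
force: [0.9, -0.1, 1.2]
grip_width: 0.0565
finger_force: 0.0
```

Call:
move_arm([
  [[2.9, -2.9, 0, 0, 0, 0, 0], [5.9, -5.8, 0, 0, 0, 0, 0], [8.8, -8.6, 0, 0, 0, 0, 0], [11.7, -11.5, 0, 0, 0, 0, 0], [14.7, -14.4, 0, 0, 0, 0, 0]],
])

```text
clock: 1.2
ee_pos: [0.3743, -0.2774, 0.2269]
tcp_rot: [[0.97, 0.245, 0.0], [0.245, -0.97, -0.001], [-0.0, 0.001, -1.0]]
force: [-0.1, -0.3, -0.6]
grip_width: 0.0166
finger_force: 0.0
```

Call:
move_arm([
  [[2.9, -2.9, 0, 0, 0, 0, 0], [5.9, -5.8, 0, 0, 0, 0, 0], [8.8, -8.6, 0, 0, 0, 0, 0], [11.7, -11.5, 0, 0, 0, 0, 0], [14.7, -14.4, 0, 0, 0, 0, 0]],
])

```text
clock: 1.7
ee_pos: [0.4815, -0.1019, 0.2269]
tcp_rot: [[0.97, 0.245, 0.0], [0.245, -0.97, -0.001], [0.0, 0.001, -1.0]]
force: [0.8, -0.5, 0.6]
grip_width: 0.0005
finger_force: 0.0
```

Call:
move_arm([
  [[2.9, -2.9, 0, 0, 0, 0, 0], [5.9, -5.8, 0, 0, 0, 0, 0], [8.8, -8.6, 0, 0, 0, 0, 0], [11.7, -11.5, 0, 0, 0, 0, 0], [14.7, -14.4, 0, 0, 0, 0, 0]],
])

```text
clock: 2.2
ee_pos: [0.5888, 0.0736, 0.2265]
tcp_rot: [[0.97, 0.245, -0.0], [0.245, -0.97, -0.0], [-0.0, 0.0, -1.0]]
force: [0.7, -0.8, -0.2]
grip_width: 0.0002
finger_force: 0.0
```

Call:
move_arm([
  [[0, 0, 0, 0, 0, -8, 0], [0, 0, 0, 0, 0, -16, 0], [0, 0, 0, 0, 0, -24, 0], [0, 0, 0, 0, 0, -32, 0], [0, 0, 0, 0, 0, -40, 0]],
])

```text
clock: 2.7
ee_pos: [0.5881, 0.0725, 0.2265]
tcp_rot: [[0.58, 0.814, -0.0], [0.814, -0.58, -0.0], [-0.0, -0.0, -1.0]]
force: [-0.1, -0.3, 0.3]
grip_width: 0.0004
finger_force: 0.0
```

Call:
move_arm([
  [[0, 0, 0, 0, 0, -8, 0], [0, 0, 0, 0, 0, -16, 0], [0, 0, 0, 0, 0, -24, 0], [0, 0, 0, 0, 0, -31.5, 0], [0, 0, 0, 0, 0, -31.5, 0]],
])

```text
clock: 3.2
ee_pos: [0.588, 0.0723, 0.2263]
tcp_rot: [[0.074, 0.997, -0.001], [0.997, -0.074, 0.0], [0.0, -0.001, -1.0]]
force: [0.3, -0.1, 0.2]
grip_width: 0.0006
finger_force: 0.0
```

Call:
move_arm([
  [[0, 0, 3.5, 0, 0, 0, 0], [0, 0, 7, 0, 0, 0, 0], [0, 0, 10.5, 0, 0, 0, 0], [0, 0, 13, 0, 0, 0, 0], [0, 0, 13.8, 0, 0, 0, 0]],
])

```text
clock: 3.7
ee_pos: [0.5862, 0.0717, 0.0858]
tcp_rot: [[0.078, 0.997, -0.005], [0.997, -0.078, -0.001], [-0.001, -0.005, -1.0]]
force: [0.0, -0.2, 0.2]
grip_width: 0.0007
finger_force: 0.0
```

Run:
```python
from workcell import grab_frame,env
import cv2
s=grab_frame("side");t=grab_frame("top")
cv2.imwrite("pics/c.png",cv2.hconcat([cv2.resize(x[...,::-1],(400,520),interpolation=cv2.INTER_CUBIC) for x in(s[178:269,195:265],t[140:231,215:285])]))
x=env.sense();print(x["ee_pos"],x["force"],x["clock"])
```

```text
[0.58747885 0.0724722  0.08787366] [-0.49042824 -0.76957302  0.26878495] 3.8
```

View pics/c.png

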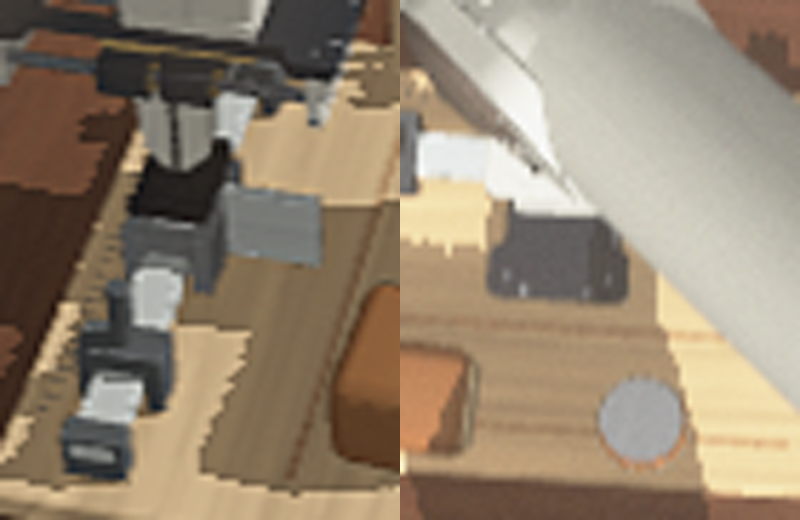

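Left half shows the closed fingertips at about (175,170), right above the plate. Pressing gently now.

Call:
move_arm([
  [[0, 0, 0.5, 0, 0, 0, 0], [0, 0, 1.0, 0, 0, 0, 0], [0, 0, 1.4, 0, 0, 0, 0], [0, 0, 1.6, 0, 0, 0, 0], [0, 0, 1.6, 0, 0, 0, 0]],
])

```text
clock: 4.3
ee_pos: [0.5881, 0.0724, 0.0727]
tcp_rot: [[0.075, 0.997, -0.0], [0.997, -0.075, -0.0], [-0.0, -0.0, -1.0]]
force: [-0.8, 1.0, -0.4]
grip_width: 0.0006
finger_force: 0.0
```

Call:
move_arm([
  [[0, 0, 0.15, 0, 0, 0, 0], [0, 0, 0.3, 0, 0, 0, 0], [0, 0, 0.4, 0, 0, 0, 0], [0, 0, 0.5, 0, 0, 0, 0], [0, 0, 0.5, 0, 0, 0, 0]],
])

```text
clock: 4.8
ee_pos: [0.5887, 0.0729, 0.0691]
tcp_rot: [[0.075, 0.997, 0.001], [0.997, -0.075, -0.0], [-0.0, 0.001, -1.0]]
force: [-3.1, -0.6, 9.1]
grip_width: 0.0008
finger_force: 5.2
```

Call:
move_arm([
  [[0, 0, 0.15, 0, 0, 0, 0], [0, 0, 0.3, 0, 0, 0, 0], [0, 0, 0.4, 0, 0, 0, 0], [0, 0, 0.5, 0, 0, 0, 0], [0, 0, 0.5, 0, 0, 0, 0]],
])

```text
clock: 5.3
ee_pos: [0.589, 0.0744, 0.0661]
tcp_rot: [[0.074, 0.997, 0.002], [0.997, -0.074, 0.0], [0.001, 0.002, -1.0]]
force: [-6.8, -0.3, 22.6]
grip_width: 0.0004
finger_force: 11.5
```

Call:
move_arm([
  [[0.3, 0, 0, 0, 0, 0, 0], [0.7, 0, 0, 0, 0, 0, 0], [1.1, 0, 0, 0, 0, 0, 0], [1.5, 0, 0, 0, 0, 0, 0], [2.0, 0, 0, 0, 0, 0, 0]],
])

```text
clock: 5.8
ee_pos: [0.5904, 0.0941, 0.0661]
tcp_rot: [[0.074, 0.997, 0.002], [0.997, -0.074, 0.0], [0.0, 0.002, -1.0]]
force: [-8.0, 0.2, 22.6]
grip_width: 0.0004
finger_force: 11.2
```

Call:
move_arm([
  [[0.5, 0, 0, 0, 0, 0, 0], [1.0, 0, 0, 0, 0, 0, 0], [1.5, 0, 0, 0, 0, 0, 0], [2.0, 0, 0, 0, 0, 0, 0], [2.5, 0, 0, 0, 0, 0, 0]],
])

```text
clock: 6.3
ee_pos: [0.5924, 0.1194, 0.0661]
tcp_rot: [[0.074, 0.997, 0.003], [0.997, -0.074, 0.001], [0.001, 0.003, -1.0]]
force: [-5.4, -0.9, 21.2]
grip_width: 0.0004
finger_force: 10.7
```

Call:
move_arm([
  [[0.2, 0, 0, 0, 0, 0, 0], [0.4, 0, 0, 0, 0, 0, 0], [0.6, 0, 0, 0, 0, 0, 0], [0.8, 0, 0, 0, 0, 0, 0], [1.0, 0, 0, 0, 0, 0, 0]],
])

```text
clock: 6.8
ee_pos: [0.5932, 0.1294, 0.0661]
tcp_rot: [[0.074, 0.997, 0.003], [0.997, -0.074, 0.001], [0.001, 0.003, -1.0]]
force: [-6.0, -0.8, 21.1]
grip_width: 0.0005
finger_force: 10.5
```

Call:
move_arm([
  [[0.1, 0, 0, 0, 0, 0, 0], [0.2, 0, 0, 0, 0, 0, 0], [0.3, 0, 0, 0, 0, 0, 0], [0.4, 0, 0, 0, 0, 0, 0], [0.5, 0, 0, 0, 0, 0, 0]],
])

```text
clock: 7.3
ee_pos: [0.5935, 0.1344, 0.0661]
tcp_rot: [[0.074, 0.997, 0.003], [0.997, -0.074, 0.001], [0.001, 0.003, -1.0]]
force: [-7.1, -0.1, 21.0]
grip_width: 0.0002
finger_force: 10.4
```

Call:
move_arm([
  [[0.1, 0, 0, 0, 0, 0, 0], [0.2, 0, 0, 0, 0, 0, 0], [0.3, 0, 0, 0, 0, 0, 0], [0.4, 0, 0, 0, 0, 0, 0], [0.5, 0, 0, 0, 0, 0, 0]],
])

```text
clock: 7.8
ee_pos: [0.5936, 0.1349, 0.066]
tcp_rot: [[0.076, 0.997, 0.001], [0.997, -0.076, -0.006], [-0.006, 0.001, -1.0]]
force: [-9.0, -9.7, 27.6]
grip_width: 0.0003
finger_force: 14.0
```

Run:
```python
from workcell import grab_frame,env
import cv2
s=grab_frame("side")
cv2.imwrite("pics/d.png",cv2.resize(s[178:269,195:275,::-1],(520,592),interpolation=cv2.INTER_CUBIC))
x=env.sense();print(x["ee_pos"],x["force"],x["clock"])
```

```text
[0.59367231 0.13485873 0.06604346] [-8.2878885  -8.85494774 27.87538866] 7.85
```

View pics/d.png

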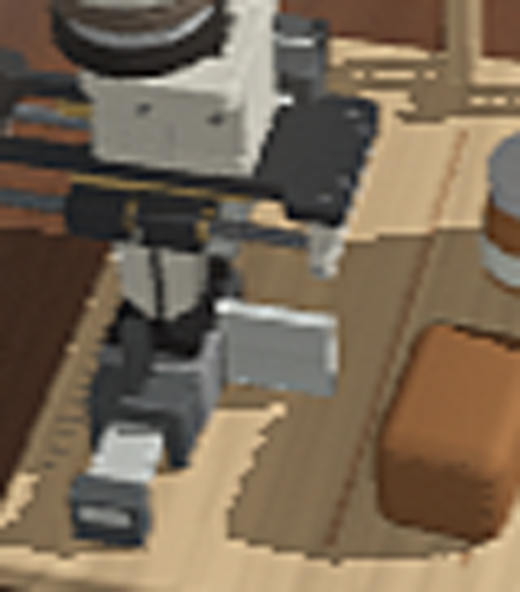

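The carriage is against the peg block at about (150,390), and the force along the rail has risen to about 9 N. I'll ease the push, then lift straight up.

Call:
move_arm([
  [[-0.15, 0, 0, 0, 0, 0, 0], [-0.3, 0, 0, 0, 0, 0, 0], [-0.3, 0, -0.2, 0, 0, 0, 0], [-0.3, 0, -0.4, 0, 0, 0, 0], [-0.3, 0, -0.6, 0, 0, 0, 0]],
])

```text
clock: 8.35
ee_pos: [0.5935, 0.1346, 0.0705]
tcp_rot: [[0.075, 0.997, 0.002], [0.997, -0.075, -0.0], [-0.0, 0.002, -1.0]]
force: [-2.7, -0.5, 9.4]
grip_width: 0.0005
finger_force: 4.7
```

Call:
move_arm([
  [[0, 0, -0.3, 0, 0, 0, 0], [0, 0, -0.6, 0, 0, 0, 0], [0, 0, -1.0, 0, 0, 0, 0], [0, 0, -2, 0, 0, 0, 0], [0, 0, -4, 0, 0, 0, 0]],
])

```text
clock: 8.85
ee_pos: [0.5917, 0.1339, 0.1084]
tcp_rot: [[0.075, 0.997, -0.003], [0.997, -0.075, -0.0], [-0.001, -0.003, -1.0]]
force: [0.2, 0.7, 0.1]
grip_width: 0.0002
finger_force: 0.0
```

Call:
move_arm([
  [[0, 0, -4, 0, 0, 0, 0], [0, 0, -8, 0, 0, 0, 0], [0, -4, -12, 0, 0, 0, 0], [0, -8, -14, 0, 0, 0, 0], [0, -12, -15, 0, 0, 0, 0]],
])

```text
clock: 9.35
ee_pos: [0.4727, 0.1452, 0.2619]
tcp_rot: [[0.074, 0.997, 0.004], [0.997, -0.074, 0.001], [0.001, 0.004, -1.0]]
force: [-0.6, -0.6, 2.2]
grip_width: 0.0008
finger_force: 0.0
```

Call:
move_arm([
  [[-4, 0, 0, 0, 0, 0, 0], [-8, 0, 0, 0, 0, 0, 0], [-12, 0, 0, 0, 0, 0, 0], [-16, 0, 0, 0, 0, 0, 0], [-20, 0, 0, 0, 0, 0, 0]],
])

```text
clock: 9.85
ee_pos: [0.458, -0.0573, 0.2601]
tcp_rot: [[0.074, 0.997, 0.001], [0.997, -0.074, -0.002], [-0.002, 0.001, -1.0]]
force: [0.6, -0.1, 0.8]
grip_width: 0.0003
finger_force: 0.0
```

Run:
```python
from workcell import grab_frame,env
import cv2
s=grab_frame("side");t=grab_frame("top")
cv2.imwrite("pics/e.png",cv2.hconcat([cv2.resize(x[...,::-1],(400,520),interpolation=cv2.INTER_CUBIC) for x in(s[178:282,195:275],t[140:231,185:255])]))
x=env.sense();print(x["ee_pos"],x["force"],x["clock"])
```

```text
[ 0.45768112 -0.06235284  0.25927134] [ 0.0059863  -0.82677095 -0.23653415] 9.95
```

View pics/e.png

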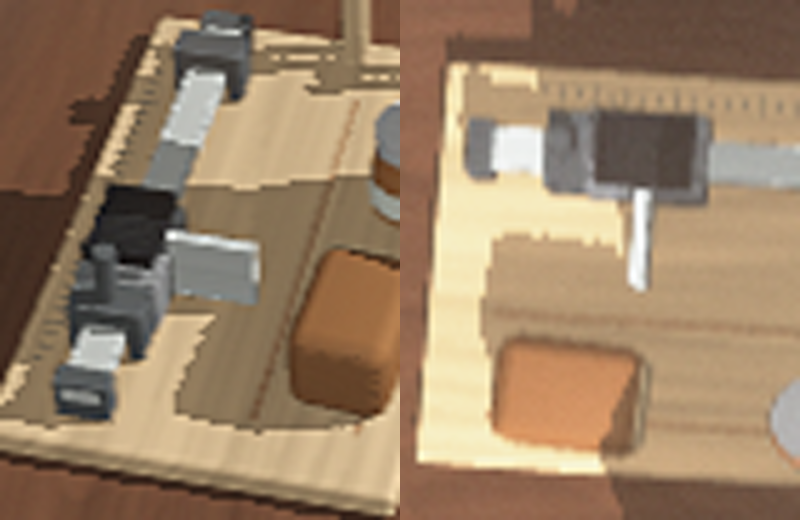

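Both views show the carriage flush against the peg block at about (590,150) in the right half. The plate is up, the loaf and jam jar are where they were, and the arm is clear.

```bash
python3 -c "
from workcell import env
print(env.job_done())"
```

```text
the job is handed in; nothing more can be done
None
```

The fence stands against the peg stop with its plate sprung back up, the arm is clear and touching nothing, and the job was handed in at about 10 s of the 40 s allowed.

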